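# Change the drive hub on the rotary unit and hold the new one on the shaft's flat

## Robot

A 6-joint arm with a two-finger parallel gripper is mounted at the origin on a cart in front of the work surface, level with it; the furniture and walls round the work are solid. World frame = base frame: x ahead of the robot, y to its left, z up, the work surface at z = 0. Lengths are in m, angles in rad, forces in N, time in s.
With the tool pointing down it reaches from about 0.375 to 0.9 m from the base axis. Payload 3.1 kg.
Tool frame: the origin (TCP) lies between the finger pads; the fingertips stand 17 mm ahead of it and the grasp point (between the pads) lies 2 mm behind it; z points along the fingers, y is the line along which they close (so a half turn about z gives the same grasp; the last joint's range is limited). The gripper opens to 85 mm and grips with 20 to 120 N. Pads are 22 mm wide; open, the fingers measure 114 mm over their backs; the gripper's body (76 mm by 85 mm) begins 54 mm behind the grasp point. The pads swing forward as they close: fully open they stand 13 mm farther back than shut.
Start: joints at [-1.373, 0.527, 1.433, -0, 1.181, -0.178], TCP at [0.23, -0.581, 0.248] pointing down, gripper open.
Joint ranges: [-3.08, 3.08], [-0.75, 2.2], [0.22, 2.44], [-1.43, 4.57], [0, 2.65], [-2.85, 2.85]. Speed limits (rad/s): [2.79, 2.79, 3.14, 3.14, 3.14, 3.14].

## Interface

Orientations are given as a unit quaternion [x, y, z, w].
In Python, from station import sense, vision, order gives the robot as it stands.
- The arm moves only by the shell command python3 -m crank 'ROWS' [OPENING] [FORCE]. ROWS is JSON, a list of rows, each an object with "dp": the shift along the world's x, y, z in units of 30 mm (1.0 is 30 mm), a list of three; "angular": the turn, a rotation vector about the world's x, y, z in degrees, a list of three. In form: [{"dp": [dx, dy, dz], "angular": [ax, ay, az]}, ...]. A call has 1 to 20 rows; each row shifts and turns the commanded pose from where the row before left it; what a row does not reach is not made up. A row lasts 1/10 s, in which the tool goes at most 50 mm and 8.59 degrees, less where a joint would pass 70% of its speed; a pose out of reach is approached as far as the arm can. A call is refused whole if a number of a shift passes 1 or a number of a turn 8.59, either way. A call with a gripper value outside its range is refused whole. OPENING is the closure, from 0 (fully open) to 1 (shut), set as the call begins (- or left out, the last holds). The fingers move at their own pace and stop on an object; FORCE is the grip in N (left out, the last holds). Time passes only in rows, so rows that do not move let the fingers close. It gives the time, the measured TCP pose, the force, the opening and the grip force at its end, in the units of the state.
- sense(): the state, without advancing time (a new reading comes with each control period).
- vision.snapshot(name): name is "scene" or "top" or "wrist"; returns a dict with "image" (384x512x3 uint8, blue, green, red), "range_z" (384x512 float32, m along the optical axis (not along the pixel's ray), 0 where there is no reading), "mtx" (3x3 intrinsics, pixels), "pose" (4x4, takes a point from camera to world coordinates); the wrist camera has in their place "mount" (4x4, takes a point from camera to tool coordinates, whose origin is the TCP and whose axes are the flange's). Camera axes: x right, y down, z forward; pixel columns grow to the right and rows downward; lengths in m; the calibration is good to about 2 mm. A picture is of the moment at which its call begins: read the wrist's pose just before it.
- order.sign_off(): hands the job in; it is judged then, once.
The state is a dict: "t": time; "q": joint angles; "qd": joint speeds; "tau": joint torques, N m; "tcp_pos": TCP position; "tool_rot": TCP orientation; "force": force on the tool from outside, world axes, zero at the start; "ft_torque": the same for the moment, N m; "finger_gap": opening from 0.0 (shut) to 1.0 (fully open); "gripper_force": force on a finger pad.
Only numpy, scipy, OpenCV 4.12 (cv2) and the standard library are available. Lean on these libraries where they do the work, as an engineer would, in place of code of your own. Each camera call takes 0.05 s, during which the arm holds its last target. There are 200 camera calls.

## Task

Change the drive hub on the rotary unit: lift off the blue hub, whose screw is already slack, and put it back down on the blue-labelled peg of the grey storage board, then turn the bare shaft with the fingers until its flat is felt facing the brass index finger. Take the red hub from its peg, lower it onto the shaft with its thumb screw on that flat until it sits fully home on the shoulder, and finish while still gripping it and pressing it gently down there, so that a colleague can tighten the screw. Leave the yellow hub and everything else on the table undisturbed.

Things in the scene. Friction and masses are not known exactly. Their poses are not given: they have to be found in the camera images.
- rotary_unit: fixed rotary unit: black and silver square motor (57 mm, top 68 mm above the table) on a silver foot plate 100 x 90 x 10 mm, steel shaft upright. Origin: on the shaft's axis at the plate's underside, z up. Brass index finger on its own -x side, 20 to 33 mm from the axis, its top 72 mm above the table.
- spindle (a joint): angle of the shaft about the upright axis, growing anticlockwise seen from above (rad); 0: the shaft's flat faces the brass index finger; it starts between 0.6 and 1.45. It turns with a small friction of 0.04 N m and stays where it is left.
- shaft_seat (a point): top of the shaft's shoulder (34 mm disc) on the axis, 76 mm above the table; turns with the shaft. The shaft rises 40 mm from it, 16 mm across, tip chamfered 2.5 mm. A flat along its whole length faces the point's own -x, 4.5 mm from the axis: fingers on flat and back measure 12.5 mm (their middle 1.75 mm off the axis, away from the flat), else up to 16 mm.
- blue_hub: Blue drive hub: ring 40 mm across, 24 mm high, 18.5 mm bore, 90 g. Origin: centre of its underside, z up the bore. Brass thumb screw along its own -x (11 mm head, 20 to 32 mm from the axis, 11.5 mm up): grip across y. Starts loose on the shaft, down on the shoulder; screw backed out of the bore, so it lifts straight off at any angle.
- red_hub: Red drive hub: ring 40 mm across, 24 mm high, 18.5 mm bore, 90 g. Origin: centre of its underside, z up the bore. Brass thumb screw along its own -x (11 mm head, 20 to 32 mm from the axis, 11.5 mm up): grip across y. Starts on the red peg. Screw's tip (6 mm thick) stands in the bore to 5.5 mm from the axis: goes down the shaft only with the screw over the flat, at most 30 degrees off.
- yellow_hub: Yellow drive hub: ring 40 mm across, 24 mm high, 18.5 mm bore, 90 g. Origin: centre of its underside, z up the bore. Brass thumb screw along its own -x (11 mm head, 20 to 32 mm from the axis, 11.5 mm up): grip across y. It stands on the yellow peg and stays there.
- blue_peg: blue place on the grey storage board, empty at first: blue disc (42 mm, 3 mm thick) that a hub sits on, upright steel peg 8 mm across, round tip 35 mm above the origin, blue label strip at its own -x. Origin: on the peg's axis at the board's top, 15 mm above the table; a stored hub's origin is 3 mm above it. Four such places, 78 mm apart in a row, in any order.
- red_peg: the same in red; carries the red hub at first
- yellow_peg: the same in yellow; carries the yellow hub
- green_peg: the same in green; empty, belongs to another hub that is out
- hub_rack: dark grey storage board 100 x 335 x 15 mm, fixed; origin: centre of its underside, the row of pegs along y
- sample_ring: turned plastic sample, 30 mm in diameter, 22 mm high; origin: centre of its underside; leave alone
- sample_tall: turned metal sample, 20 mm in diameter, 50 mm high; origin: centre of its underside; leave alone
- sample_short: turned metal sample, 22 mm in diameter, 34 mm high; origin: centre of its underside; leave alone
- screw_vial: vial of screws with a white cap, 30 mm in diameter, 56 mm high; origin: centre of its underside; leave alone
- hex_key: black hex key lying flat, 37 x 89 x 7 mm; origin: centre of its underside; leave alone
- calliper: digital calliper lying flat, 74 x 200 x 10 mm; origin: centre of its underside; leave alone

How it is judged:
On the way, in this order (a step that is already met when the one before it is completed fails the run):
1. the blue hub is down on the blue peg and let go (horizontal distance between blue_hub and blue_peg below 0.007 m and z of blue_hub in the frame of blue_peg between 0 and 0.006 m and angle between blue_hub's own z axis and vertical below 0.1 rad and contact force between blue_hub and the fingers below 0.3 N and linear speed of blue_hub below 0.02 m/s), for 0.2 s.
2. with the fingers on it, the bare shaft is turned so that its flat faces the index finger, while the red hub is still on its peg (value of joint spindle between -0.12 and 0.12 rad and contact force between the fingers and rotary_unit above 1 N and horizontal distance between red_hub and red_peg below 0.03 m and horizontal distance between blue_hub and blue_peg below 0.007 m), for 0.1 s.
3. the red hub sits on the shaft's shoulder with its screw on the flat (horizontal distance between red_hub and shaft_seat below 0.003 m and z of red_hub in the frame of shaft_seat between -0.002 and 0.002 m and angle between the x axis of red_hub and the x axis of shaft_seat, either way round below 0.17 rad), for 0.2 s.
At the end, for the whole second after the job is handed in: Red hub on the shoulder (2 mm in height, 3 mm off axis, 0.06 rad of level), screw square to the flat (0.17 rad), flat facing the index finger (0.15 rad), gripped (over 2 N) and pressed on the unit with 2 to 30 N; blue hub upright on the blue disc, 7 mm from its peg's axis at most; both still (all of step 3 and angle between red_hub's own z axis and vertical below 0.06 rad and value of joint spindle between -0.15 and 0.15 rad and contact force between the fingers and red_hub above 2 N and contact force between red_hub and rotary_unit between 2 and 30 N and linear speed of each of red_hub, blue_hub below 0.02 m/s and horizontal distance between blue_hub and blue_peg below 0.007 m and z of blue_hub in the frame of blue_peg between 0 and 0.006 m and angle between blue_hub's own z axis and vertical below 0.1 rad); the arm keeps its last pose, push and grip.
It fails at once if the yellow hub is shifted by more than 20 mm (distance of yellow_hub from where it was at the start of the episode above 0.02 m).
It fails at once if another thing on the table (sample, vial, hex key, calliper) is shifted by more than 20 mm (distance of any of sample_ring, sample_tall, sample_short, screw_vial, hex_key, calliper from where it was at the start of the episode above 0.02 m).
It fails at once if the red hub is forced onto the unit with more than 45 N (contact force between red_hub and rotary_unit above 45 N).
It also fails if it takes over 64 s, if anything falls off the work surface, if the arm or the gripper's body presses on something with over 40 N, if the wrist force passes 120 N, or if a joint passes its speed limit or range.

## Working session

There is one attempt and no reset: what is moved stays moved. The work goes in short steps, Python scripts to look and compute and a shell command to move; the robot and the scene stay as the last step left them, time stands still between calls to the robot, and variables do not carry over. Pictures are saved under pics/ and viewed, at most 10 in all, crops included, and the job is handed in when it is done.

```bash
ls; mkdir -p pics; python3 - <<'E'
from station import sense, vision, order
import cv2,numpy as np
s=sense();print(s)
for n in("scene","top"):
    d=vision.snapshot(n);cv2.imwrite(f"pics/{n}0.png",d["image"]);np.savez(f"{n}0.npz",**d)
    print(n,d["mtx"].tolist(),np.round(d["pose"],4).tolist())
E
```

```text
pics
{'t': 0.0, 'q': array([-1.37247747e+00,  5.28487894e-01,  1.43394719e+00, -1.68953412e-05,
        1.18138126e+00, -1.78537335e-01]), 'qd': array([-0.00111713, -0.00041782,  0.00111077,  0.00135629,  0.000981  ,
        0.00064249]), 'tau': array([-1.76569461e-03, -4.42362893e+01, -1.78022915e+01, -4.77775739e-04,
        8.42971931e-03, -8.48377795e-06]), 'tcp_pos': array([ 0.22986094, -0.58044377,  0.24730595]), 'tool_rot': array([ 9.82298681e-01,  1.87318087e-01, -1.88080881e-05, -1.11171580e-03]), 'force': array([ 0.46979319,  0.70400925, -0.56358325]), 'ft_torque': array([-0.0413546 , -0.03131858,  0.02313652]), 'gripper_force': 0.0, 'finger_gap': 1.0024707357111509}
scene [[453.6138731056082, 0.0, 246.23091993647063], [0.0, 453.6138731056082, 186.1999409976677], [0.0, 0.0, 1.0]] [[-0.8931, -0.2901, 0.3439, 0.1087], [-0.4496, 0.5488, -0.7047, 1.1195], [0.0157, -0.784, -0.6206, 0.8968], [0.0, 0.0, 0.0, 1.0]]
top [[495.571080820832, 0.0, 254.52534345542873], [0.0, 495.571080820832, 192.81320256177995], [0.0, 0.0, 1.0]] [[0.0091, -0.9977, 0.0676, 0.4497], [-0.9999, -0.0099, -0.0111, 0.1672], [0.0118, -0.0675, -0.9976, 1.5728], [0.0, 0.0, 0.0, 1.0]]
```

View pics/top0.png

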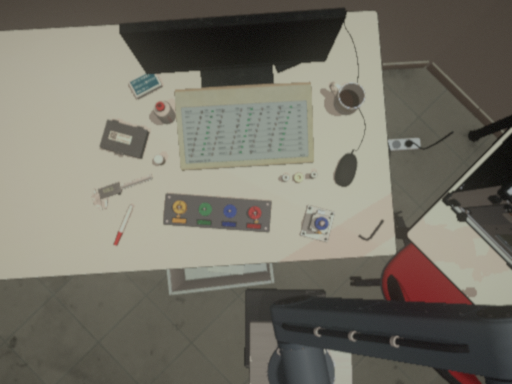

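View pics/scene0.png

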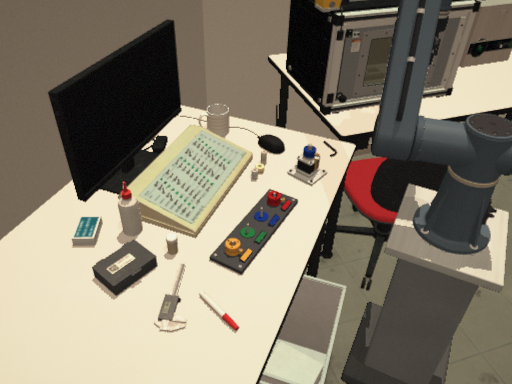

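The top view shows, left to right, the yellow (179,208), green (205,210), blue (230,212) and red (255,213) places, with labels towards the robot. The unit with the blue hub is at (318,224). The scene view agrees: unit at (308,165), board at (255,230).

```bash
cat > h.py <<'E'
import cv2,numpy as np
from station import sense, vision
from scipy.spatial.transform import Rotation as R
HUE={'red':(172,8),'yellow':(14,34),'green':(45,85),'blue':(105,130)}
def snap(name,tag=None):
    if name=='wrist':
        s=sense();d=vision.snapshot(name);T=np.eye(4);T[:3,:3]=R.from_quat(s['tool_rot']).as_matrix();T[:3,3]=s['tcp_pos'];d['pose']=T@d['mount']
    else: d=vision.snapshot(name)
    if tag: cv2.imwrite(f'pics/{tag}.png',d['image']);np.savez(f'{tag}.npz',**d)
    return d
def cast(d,uv,z):
    uv=np.atleast_2d(np.asarray(uv,float));K=d['mtx'];P=d['pose']
    r=np.c_[(uv-[K[0,2],K[1,2]])/[K[0,0],K[1,1]],np.ones(len(uv))]@P[:3,:3].T
    o=P[:3,3];return o+r*((z-o[2])/r[:,2])[:,None]
def points(d):  # world point of every pixel by depth
    h,w=d['range_z'].shape;u,v=np.meshgrid(np.arange(w),np.arange(h));K=d['mtx'];z=d['range_z']
    c=np.stack([(u-K[0,2])/K[0,0]*z,(v-K[1,2])/K[1,1]*z,z],-1);return c@d['pose'][:3,:3].T+d['pose'][:3,3]
def mask(d,c,s=110,v=50):
    H=cv2.cvtColor(d['image'],cv2.COLOR_BGR2HSV);a,b=HUE[c];h=H[...,0]
    m=((h>=a)&(h<=b)) if a<b else ((h>=a)|(h<=b))
    return (m&(H[...,1]>s)&(H[...,2]>v)).astype(np.uint8)
def blobs(m,amin=8):
    n,l,st,ce=cv2.connectedComponentsWithStats(m,connectivity=8)
    return [(ce[i],st[i],l==i) for i in range(1,n) if st[i,4]>=amin]
E
python3 - <<'E'
from h import *
d=dict(np.load('top0.npz'));P=points(d)
for c in HUE:
    for ce,st,m in blobs(mask(d,c)):
        if 160<ce[0]<340 and 190<ce[1]<250:
            z=np.median(P[m][:,2]);print(c,ce.round(1),st.tolist(),'z',z.round(3),'depthxy',np.median(P[m],0).round(4),'cast',cast(d,ce,{'blue':.1}.get(c,.042) if ce[1]<230 else .018)[0].round(4))
I=d['image'][185:250,155:345];cv2.imwrite('pics/c1.png',cv2.resize(I,None,fx=4.2,fy=4.2,interpolation=cv2.INTER_CUBIC))
w=snap('wrist');print(np.round(w['mount'],4).tolist(),w['mtx'].tolist())
E
```

```text
red [254.2 212.3] [248, 207, 13, 12, 107] z 0.04 depthxy [0.4939 0.151  0.0405] cast [0.4931 0.1504 0.042 ]
red [253.  225.6] [247, 224, 13, 4, 48] z 0.021 depthxy [0.4511 0.1537 0.0205] cast [0.4522 0.1538 0.042 ]
yellow [179.3 206.8] [173, 201, 14, 13, 118] z 0.04 depthxy [0.5076 0.3823 0.0401] cast [0.5079 0.3816 0.042 ]
yellow [178.4 220. ] [172, 216, 14, 7, 63] z 0.021 depthxy [0.4674 0.3876 0.0212] cast [0.4671 0.3837 0.042 ]
[[0.0, -0.9649, -0.2627, 0.0647], [1.0, 0.0005, -0.0018, -0.0006], [0.0019, -0.2627, 0.9649, -0.126], [0.0, 0.0, 0.0, 1.0]] [[291.4168701161765, 0.0, 255.14755698788505], [0.0, 291.4168701161765, 186.91057772681248], [0.0, 0.0, 1.0]]
```

View pics/c1.png

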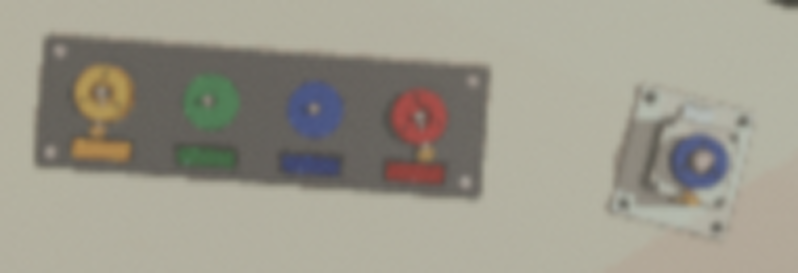

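The crop shows the blue place empty at (315,108), the red hub on its peg with its screw towards its label, and the blue hub on the unit at (699,161) with brass towards the robot. I'll move above the unit for a close view.

```bash
python3 -m crank '[{"dp":[0.42,1,0],"angular":[0,0,0]},{"dp":[0.42,1,0],"angular":[0,0,0]},{"dp":[0.42,1,0],"angular":[0,0,0]},{"dp":[0.42,1,0],"angular":[0,0,0]},{"dp":[0.42,1,0],"angular":[0,0,0]},{"dp":[0.42,1,0],"angular":[0,0,0]},{"dp":[0.42,1,0],"angular":[0,0,0]},{"dp":[0.42,1,0],"angular":[0,0,0]},{"dp":[0.42,1,0],"angular":[0,0,0]},{"dp":[0.42,1,0],"angular":[0,0,0]},{"dp":[0.42,1,0],"angular":[0,0,0]},{"dp":[0.42,1,0],"angular":[0,0,0]},{"dp":[0.42,1,0],"angular":[0,0,0]},{"dp":[0.42,1,0],"angular":[0,0,0]},{"dp":[0.42,1,0],"angular":[0,0,0]},{"dp":[0.42,1,0],"angular":[0,0,0]},{"dp":[0.42,1,0],"angular":[0,0,0]},{"dp":[0.42,0.8,0],"angular":[0,0,0]},{"dp":[0,0,0],"angular":[0,0,0]},{"dp":[0,0,0],"angular":[0,0,0]}]'
python3 - <<'E'
from h import *
s=sense();print(s['tcp_pos'],s['q'].round(3))
d=snap('wrist','w1');P=points(d)
for c in ('blue','red'):
    for ce,st,m in blobs(mask(d,c),60): print(c,ce.round(1),st.tolist(),np.median(P[m],0).round(4))
E
```

```text
t: 2.15
tcp_pos: [0.4566, -0.0468, 0.2481]
tool_rot: [0.982, 0.188, -0.0, 0.0]
force: [-1.2, 0.2, 0.1]
finger_gap: 0.999
gripper_force: 0.0
[ 0.45663397 -0.04679232  0.24814386] [-3.460e-01  3.060e-01  1.834e+00 -1.000e-03  1.003e+00  8.460e-01]
blue [43.3 40.8] [24, 20, 38, 41, 1012] [0.4968 0.2232 0.0186]
blue [29.9 75.8] [12, 63, 37, 26, 395] [0.454  0.228  0.0223]
blue [275.  174.2] [271, 163, 9, 24, 125] [ 0.4664 -0.0627  0.1001]
red [103.2  70.4] [79, 50, 50, 43, 1346] [0.4926 0.1431 0.0419]
red [ 95.9 106.5] [78, 94, 37, 26, 409] [0.4486 0.1514 0.0221]
red [452.3 219. ] [430, 207, 46, 27, 769] [ 0.4485 -0.5928 -0.3297]
red [421.2 262.1] [403, 236, 35, 52, 827] [ 0.3118 -0.569  -0.3276]
red [328.6 276.5] [324, 264, 13, 33, 241] [ 0.175  -0.3764 -0.343 ]
red [426.7 349.5] [415, 343, 28, 14, 235] [ 0.0696 -0.7388 -0.3243]
```

View pics/w1.png

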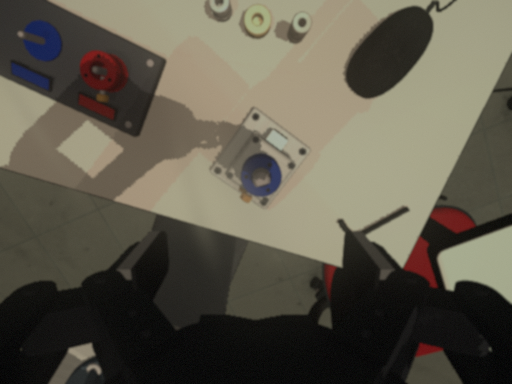

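The wrist view shows the blue hub at (262,173) and a brass piece at (246,197). The red place is at (103,70) and the empty blue place at (43,41).

```bash
python3 - <<'E'
from h import *
d=dict(np.load('w1.npz'));P=points(d);im=d['image']
near=np.hypot(P[...,0]-.456,P[...,1]+.055)<.09
for lo,hi in((.094,.104),(.108,.122),(.064,.071),(.071,.0755)):
    m=(P[...,2]>lo)&(P[...,2]<hi)&near;q=P[m]
    if len(q)>3: (c,r)=cv2.minEnclosingCircle(q[:,:2].astype(np.float32)*1000);print(lo,len(q),np.array(c).round(1),round(r,1),q.mean(0).round(4))
H=cv2.cvtColor(im,cv2.COLOR_BGR2HSV)
m=((H[...,0]>=8)&(H[...,0]<=28)&(H[...,1]>110)&near).astype(np.uint8)
for ce,st,b in blobs(m,6): print('brass',ce.round(1),st.tolist(),H[b].mean(0).round(),P[b].min(0).round(4),P[b].max(0).round(4),np.median(P[b],0).round(4))
# foot plate orientation
m=((P[...,2]>.006)&(P[...,2]<.015)&near);print('plate',cv2.minAreaRect((P[m][:,:2]*1000).astype(np.float32)))
m=((P[...,2]>.06)&(P[...,2]<.071)&near);print('motor',cv2.minAreaRect((P[m][:,:2]*1000).astype(np.float32)))
for c in('blue','red'):
  for ce,st,b in blobs(mask(d,c,110,40),300)[:2]:
    print(c,ce.round(1),cv2.minAreaRect((P[b][:,:2]*1000).astype(np.float32)),P[b].mean(0).round(4))
m=(P[...,2]>.012)&(P[...,2]<.017)&(P[...,1]>.08)
print('board',cv2.minAreaRect((P[m][:,:2]*1000).astype(np.float32)))
x=im[110:240,190:330];cv2.imwrite('pics/c2.png',cv2.resize(cv2.convertScaleAbs(x,alpha=1.8),None,fx=4.2,fy=4.2,interpolation=cv2.INTER_CUBIC))
E
```

```text
0.094 1076 [453.4 -50.5] 25.5 [ 0.4597 -0.0504  0.1   ]
0.108 213 [459.1 -50.8] 7.9 [ 0.4605 -0.0498  0.1152]
0.064 1251 [459.3 -50.5] 37.9 [ 0.4664 -0.047   0.068 ]
0.071 54 [459.7 -50.2] 36.0 [ 0.4605 -0.0465  0.0716]
brass [246.2 198. ] [243, 196, 8, 5, 29] [ 16. 118. 140.] [ 0.4287 -0.0497  0.0917] [ 0.4334 -0.0426  0.0946] [ 0.4311 -0.046   0.0935]
plate ((458.5806884765625, -50.91360855102539), (90.2323989868164, 100.17672729492188), 75.83468627929688)
motor ((457.4514465332031, -50.63231658935547), (57.16402053833008, 59.88747787475586), 75.683349609375)
blue [43.3 40.8] ((511.74725341796875, 113.2417984008789), (40.48884201049805, 269.5850524902344), 8.424373626708984) [0.4956 0.2234 0.0193]
blue [29.9 75.8] ((477.9072265625, 112.87422180175781), (21.218332290649414, 280.4146728515625), 11.6550874710083) [0.4542 0.2272 0.024 ]
red [103.6  71. ] ((502.21942138671875, 80.60948181152344), (41.969539642333984, 207.59664916992188), 10.641416549682617) [0.491  0.1442 0.0376]
red [ 96.1 106.4] ((447.9159240722656, 151.2712860107422), (44.72260284423828, 15.663847923278809), 86.3182601928711) [0.4488 0.151  0.022 ]
board ((276.8520812988281, 178.52992248535156), (525.1063842773438, 182.75457763671875), 1.8171188831329346)
```

View pics/c2.png

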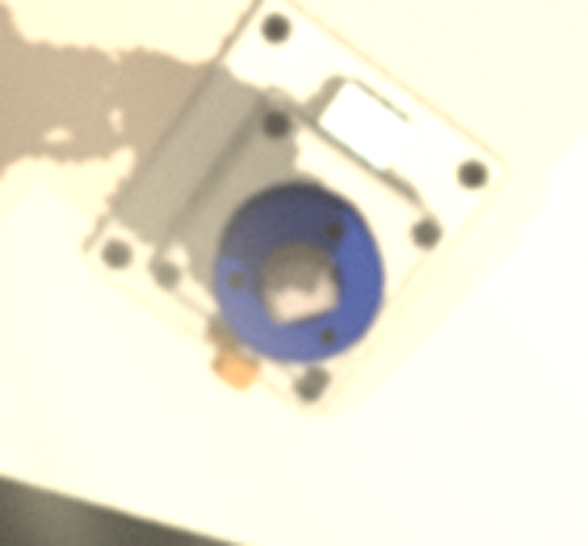

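The brightened crop shows the hub at (300,270) with the shaft tip inside it. The screw head is at (235,370), the dark brass index finger just behind it at (220,330), and the connector on the far side at (365,125). The plate's 100 mm side lies at -14.2°, so the index finger is at about 166° and the screw at about 170°. Next I'll fit the storage places.

```bash
cat >> h.py <<'E'
from scipy.optimize import least_squares
def discfit(q,r):  # disc of known radius: centre of rim points (convex hull)
    h=cv2.convexHull(q[:,:2].astype(np.float32))[:,0].astype(float)
    f=least_squares(lambda c:np.hypot(*(h-c[:2]).T)-c[2],[*h.mean(0),r],loss='soft_l1',f_scale=.0005);return f.x.round(4)
def hubs(d):
    P=points(d)
    for c in('blue','red','green','yellow'):
        for ce,st,b in blobs(mask(d,c,100,30),150):
            for lo,hi,n in((.0155,.021,'disc'),(.039,.045,'hub@rack'),(.097,.103,'hub@shaft')):
                m=b&(P[...,2]>lo)&(P[...,2]<hi)
                if m.sum()>150: print(c,n,ce.round(),m.sum(),discfit(P[m],.02),np.median(P[m],0).round(4))
E
python3 - <<'E'
from h import *
d=dict(np.load('w1.npz'));hubs(d);print('top');hubs(dict(np.load('top0.npz')))
P=points(d);m=(np.hypot(P[...,0]-.459,P[...,1]+.051)<.022)&(P[...,2]>.098)&(P[...,2]<.102);print('bluehub',discfit(P[m],.02))
m=(np.hypot(P[...,0]-.459,P[...,1]+.051)<.012)&(P[...,2]>.1155)&(P[...,2]<.118);print('tip',m.sum(),discfit(P[m],.006))
H=cv2.cvtColor(d['image'],cv2.COLOR_BGR2HSV)
m=((H[...,0]>=10)&(H[...,0]<=28)&(H[...,1]>110)&(np.hypot(P[...,0]-.493,P[...,1]-.147)<.05))
q=P[m];print('redscrew',m.sum(),np.median(q,0).round(4))
E
```

```text
blue disc [43. 41.] 1017 [0.4949 0.2258 0.0208] [0.497  0.2232 0.0186]
blue hub@shaft [274. 176.] 193 [ 0.4588 -0.0499  0.0185] [ 0.464  -0.0631  0.1002]
red disc [104.  71.] 152 [0.4901 0.1555 0.0268] [0.4891 0.1352 0.0182]
red hub@rack [104.  71.] 980 [0.4906 0.1477 0.0199] [0.4912 0.1476 0.0424]
top
bluehub [ 0.459  -0.0509  0.0198]
tip 114 [ 0.4599 -0.0504  0.0062]
redscrew 100 [0.4625 0.1413 0.0335]
```

```bash
python3 -m crank '[{"dp":[0.02,-0.035,-0.5],"angular":[0,0,-7.9]},{"dp":[0.02,-0.035,-0.5],"angular":[0,0,-7.9]},{"dp":[0.02,-0.035,-0.5],"angular":[0,0,-7.9]},{"dp":[0.02,-0.035,-0.5],"angular":[0,0,-7.9]},{"dp":[0,0,-0.9],"angular":[0,0,0]},{"dp":[0,0,-0.9],"angular":[0,0,0]},{"dp":[0,0,-0.8],"angular":[0,0,0]},{"dp":[0,0,-0.4],"angular":[0,0,0]},{"dp":[0,0,-0.2],"angular":[0,0,0]},{"dp":[0,0,0],"angular":[0,0,0]},{"dp":[0,0,0],"angular":[0,0,0]}]'
```

```text
t: 3.3
tcp_pos: [0.4595, -0.052, 0.0928]
tool_rot: [0.996, -0.088, 0.0, 0.0]
force: [-0.1, -0.2, -0.1]
finger_gap: 1.002
gripper_force: 0.0
```

```bash
python3 -m crank '[{"dp":[0,0.03,-0.05],"angular":[0,0,0]},{"dp":[0,0,0],"angular":[0,0,0]},{"dp":[0,0,0],"angular":[0,0,0]},{"dp":[0,0,0],"angular":[0,0,0]},{"dp":[0,0,0],"angular":[0,0,0]},{"dp":[0,0,0],"angular":[0,0,0]},{"dp":[0,0,0],"angular":[0,0,0]},{"dp":[0,0,0],"angular":[0,0,0]}]' 1 30
```

```text
t: 4.1
tcp_pos: [0.4594, -0.0504, 0.0914]
tool_rot: [0.996, -0.087, 0.0, 0.0]
force: [-0.2, -0.0, 5.2]
finger_gap: 0.462
gripper_force: 29.8
```

```bash
python3 -m crank '[{"dp":[0,0,0.4],"angular":[0,0,0]},{"dp":[0,0,0.6],"angular":[0,0,0]},{"dp":[0,0,0.8],"angular":[0,0,0]},{"dp":[0.1,0.6,0],"angular":[0,0,0]},{"dp":[0.1,0.8,0],"angular":[0,0,0]},{"dp":[0.1,0.9,0],"angular":[0,0,0]},{"dp":[0.1,0.9,0],"angular":[0,0,0]},{"dp":[0.1,0.9,0],"angular":[0,0,0]},{"dp":[0.1,0.9,0],"angular":[0,0,0]},{"dp":[0.1,0.9,0],"angular":[0,0,0]},{"dp":[0.1,0.9,0],"angular":[0,0,0]},{"dp":[0.1,0.9,0],"angular":[0,0,0]},{"dp":[0.1,0.7,0],"angular":[0,0,0]},{"dp":[0.1,0.5,0],"angular":[0,0,0]},{"dp":[0.09,0.3,0],"angular":[0,0,0]},{"dp":[0,0,0],"angular":[0,0,0]},{"dp":[0,0,0],"angular":[0,0,0]},{"dp":[0,0,0],"angular":[0,0,0]}]'
python3 - <<'E'
from h import *
d=snap('wrist','w2');hubs(d)
E
```

```text
t: 5.9
tcp_pos: [0.4946, 0.2247, 0.1447]
tool_rot: [0.996, -0.088, -0.0, 0.0]
force: [0.3, 0.2, -0.5]
finger_gap: 0.463
gripper_force: 30.6
blue disc [255. 233.] 1300 [0.4954 0.2253 0.0201] [0.4981 0.223  0.0184]
red disc [346. 175.] 216 [0.4864 0.1443 0.0254] [0.4931 0.1513 0.0181]
red hub@rack [346. 175.] 1516 [0.4907 0.1477 0.0199] [0.4917 0.148  0.0421]
red disc [343. 217.] 182 [0.4912 0.1461 0.0513] [0.4443 0.15   0.0201]
green disc [167. 191.] 1133 [0.4999 0.304  0.0199] [0.5019 0.3031 0.0184]
yellow disc [ 79. 212.] 407 [0.4895 0.3878 0.0373] [0.4926 0.3736 0.0185]
yellow hub@rack [ 79. 212.] 1453 [0.5059 0.3806 0.0199] [0.5069 0.3797 0.0424]
```

View pics/w2.png

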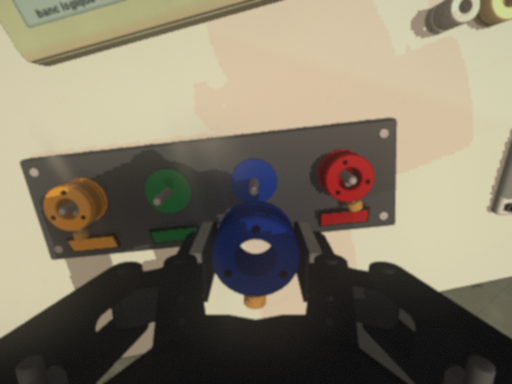

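The held hub sits straight in the fingers at (256,250), behind the empty blue peg at (255,182). The red hub is at (346,178) and the places fit their 78 mm spacing. Lowering onto the blue peg.

```bash
python3 -m crank '[{"dp":[0.02,0.03,-0.6],"angular":[0,0,0]},{"dp":[0,0,-0.7],"angular":[0,0,0]},{"dp":[0,0,-0.7],"angular":[0,0,0]},{"dp":[0,0,-0.6],"angular":[0,0,0]},{"dp":[0,0,-0.5],"angular":[0,0,0]},{"dp":[0,0,-0.3],"angular":[0,0,0]},{"dp":[0,0,-0.2],"angular":[0,0,0]},{"dp":[0,0,-0.1],"angular":[0,0,0]},{"dp":[0,0,0],"angular":[0,0,0]},{"dp":[0,0,0],"angular":[0,0,0]}]'
```

```text
t: 6.95
tcp_pos: [0.4959, 0.2266, 0.0343]
tool_rot: [0.996, -0.087, 0.001, -0.0]
force: [-0.1, -0.3, -0.8]
finger_gap: 0.464
gripper_force: 30.6
```

```bash
python3 -m crank '[{"dp":[0,0,-0.04],"angular":[0,0,0]},{"dp":[0,0,-0.04],"angular":[0,0,0]},{"dp":[0,0,0],"angular":[0,0,0]}]'
```

```text
t: 7.25
tcp_pos: [0.496, 0.2266, 0.0335]
tool_rot: [0.996, -0.087, 0.001, -0.0]
force: [-1.7, -0.8, 12.4]
finger_gap: 0.46
gripper_force: 33.9
```

```bash
python3 -m crank '[{"dp":[0,0,0.02],"angular":[0,0,0]},{"dp":[0,0,0],"angular":[0,0,0]},{"dp":[0,0,0],"angular":[0,0,0]},{"dp":[0,0,0],"angular":[0,0,0]},{"dp":[0,0,0.3],"angular":[0,0,0]},{"dp":[0,0,0.7],"angular":[0,0,0]},{"dp":[0,0,0.9],"angular":[0,0,0]},{"dp":[0,0,0.9],"angular":[0,0,0]},{"dp":[0,0,0.9],"angular":[0,0,0]},{"dp":[0,0,0.7],"angular":[0,0,0]},{"dp":[0,0,0],"angular":[0,0,0]},{"dp":[0,0,0],"angular":[0,0,0]}]' 0.35
python3 - <<'E'
from h import *
d=snap('wrist','w3');hubs(d)
E
```

```text
t: 8.45
tcp_pos: [0.4954, 0.2265, 0.1645]
tool_rot: [0.996, -0.087, 0.0, -0.0]
force: [-0.2, -0.1, 0.1]
finger_gap: 0.652
gripper_force: 0.0
blue hub@rack [260. 176.] 801 [0.496  0.2257 0.0191] [0.5029 0.2193 0.0424]
red disc [341. 171.] 201 [0.4869 0.1434 0.0256] [0.4925 0.1532 0.0181]
red hub@rack [341. 171.] 1319 [0.4907 0.1477 0.0199] [0.4918 0.1481 0.0422]
red disc [339. 211.] 161 [0.4817 0.1486 0.0417] [0.4442 0.1527 0.0201]
green disc [170. 188.] 669 [0.4996 0.3055 0.0192] [0.5005 0.3088 0.0184]
yellow disc [ 94. 206.] 383 [0.489  0.3861 0.0376] [0.4891 0.3751 0.0184]
yellow hub@rack [ 94. 206.] 1244 [0.5059 0.3806 0.02  ] [0.507  0.3795 0.0424]
```

```bash
python3 -m crank '[{"dp":[-0.11,-0.84,0.17],"angular":[0,0,0]},{"dp":[-0.11,-0.84,0.17],"angular":[0,0,0]},{"dp":[-0.11,-0.84,0.17],"angular":[0,0,0]},{"dp":[-0.11,-0.84,0.17],"angular":[0,0,0]},{"dp":[-0.11,-0.84,0.17],"angular":[0,0,0]},{"dp":[-0.11,-0.84,0.17],"angular":[0,0,0]},{"dp":[-0.11,-0.84,0.17],"angular":[0,0,0]},{"dp":[-0.11,-0.84,0.17],"angular":[0,0,0]},{"dp":[-0.11,-0.84,0.17],"angular":[0,0,0]},{"dp":[-0.11,-0.84,0.17],"angular":[0,0,0]},{"dp":[-0.11,-0.84,0.17],"angular":[0,0,0]},{"dp":[0,0,0],"angular":[0,0,0]},{"dp":[0,0,0],"angular":[0,0,0]}]'
python3 - <<'E'
from h import *
d=snap('wrist','w4');P=points(d);c0=np.array([.4592,-.0508])
D=P[...,:2]-c0;r=np.hypot(*np.moveaxis(D,-1,0))
m=(r<.012)&(P[...,2]>.1145)&(P[...,2]<.118);q=P[m];print('tip',m.sum(),q.mean(0).round(4),discfit(q,.006))
m=(r<.025)&(P[...,2]>.0735)&(P[...,2]<.079);print('shoulder',m.sum(),discfit(P[m],.017))
H=cv2.cvtColor(d['image'],cv2.COLOR_BGR2HSV)
m=((H[...,0]>=10)&(H[...,0]<=28)&(H[...,1]>90)&(r<.04)&(r>.018)).astype(np.uint8)
for ce,st,b in blobs(m,8): v=np.median(P[b],0);print('brass',ce,st[4],v.round(4),np.degrees(np.arctan2(v[1]-c0[1],v[0]-c0[0])))
m=(r<.07)&(P[...,2]>.006)&(P[...,2]<.015);print('plate',cv2.minAreaRect((P[m][:,:2]*1000).astype(np.float32)))
v,u=np.argwhere((r<.03)&(P[...,2]>.07)).mean(0).astype(int);print(u,v)
x=d['image'][v-50:v+50,u-60:u+60];cv2.imwrite('pics/c4.png',cv2.resize(x,None,fx=6,fy=6,interpolation=cv2.INTER_CUBIC))
E
```

```text
t: 9.8
tcp_pos: [0.4585, -0.0507, 0.2191]
tool_rot: [0.996, -0.088, -0.001, -0.001]
force: [-0.2, 0.4, -0.4]
finger_gap: 0.65
gripper_force: 0.0
tip 201 [ 0.4601 -0.0508  0.1161] [ 0.4597 -0.051   0.0073]
shoulder 596 [ 0.4588 -0.0513  0.0166]
brass [254.44444444 203.35555556] 45 [ 0.4312 -0.0451  0.0715] 168.52478706709536
plate ((458.5860595703125, -51.190101623535156), (90.04835510253906, 100.05284881591797), 75.95108795166016)
254 327
```

View pics/c4.png

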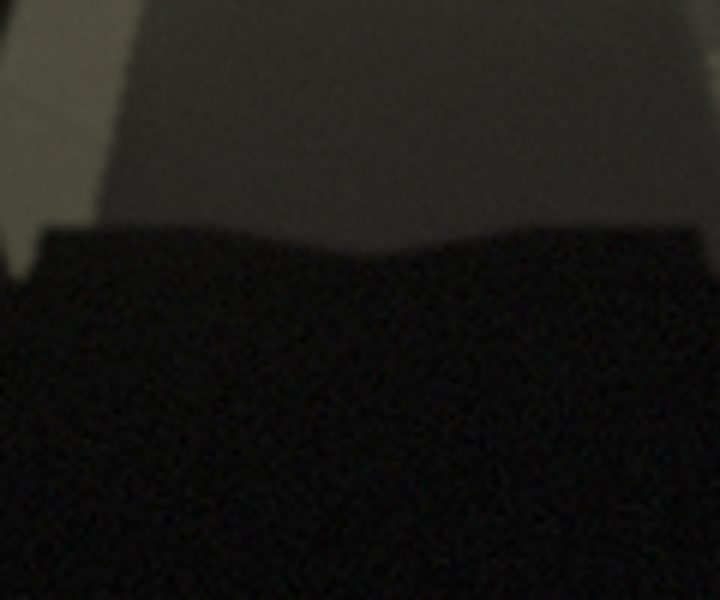

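That crop missed and shows only the gripper. I'll crop at the projected shaft tip instead. The index finger is confirmed at about 166°.

```bash
python3 - <<'E'
from h import *
d=dict(np.load('w4.npz'));P=points(d);c0=np.array([.4592,-.0509])
D=P[...,:2]-c0;r=np.hypot(*np.moveaxis(D,-1,0));m=(r<.02)&(P[...,2]>.07)&(P[...,2]<.12)
v,u=np.argwhere(m).mean(0).astype(int);print(u,v)
x=d['image'][v-35:v+35,u-45:u+45];cv2.imwrite('pics/c5.png',cv2.resize(cv2.convertScaleAbs(x,alpha=1.3),None,fx=8,fy=8,interpolation=cv2.INTER_CUBIC))
# extent of tip surface by direction
m=(r<.012)&(P[...,2]>.1125)&(P[...,2]<.119);a=np.degrees(np.arctan2(D[...,1],D[...,0]))
for k in range(-180,180,20):
    b=m&(abs((a-k+180)%360-180)<10);print(k,b.sum(),(r[b].max()*1000).round(1) if b.any() else 0,end=' | ')
E
```

```text
255 176
-180 7 5.7 | -160 5 4.6 | -140 7 4.7 | -120 8 4.8 | -100 10 7.1 | -80 18 8.2 | -60 18 8.0 | -40 19 8.0 | -20 16 7.7 | 0 21 7.7 | 20 15 7.4 | 40 18 7.6 | 60 13 7.5 | 80 14 6.9 | 100 14 7.5 | 120 14 7.7 | 140 14 8.0 | 160 15 8.3 |
```

View pics/c5.png

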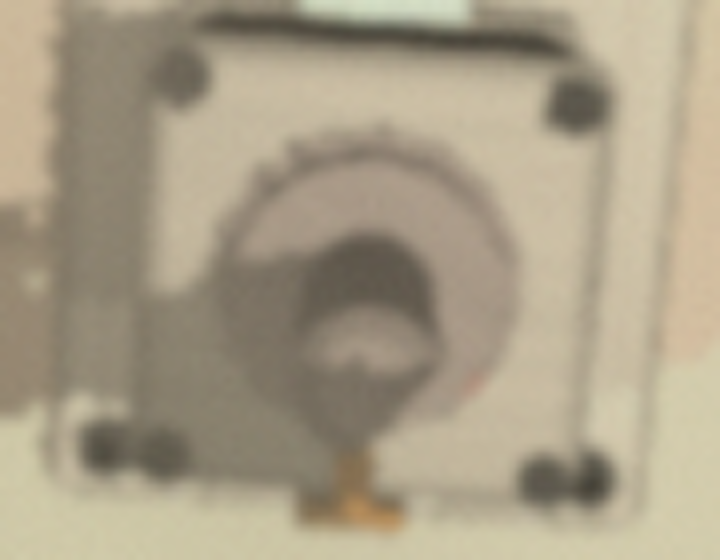

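The crop shows the shaft tip at (370,350) with its flat towards the lower right, and the index finger at (350,500). The flat faces about -142° in the world, so the spindle is near 0.9 rad. I'll turn the tool to straddle the flat and check again.

```bash
python3 -m crank '[{"dp":[0,0,0],"angular":[0,0,8.2]},{"dp":[0,0,0],"angular":[0,0,8.2]},{"dp":[0,0,0],"angular":[0,0,8.2]},{"dp":[0,0,0],"angular":[0,0,8.2]},{"dp":[0,0,0],"angular":[0,0,8.2]},{"dp":[0,0,0],"angular":[0,0,8.2]},{"dp":[0,0,0],"angular":[0,0,8.2]},{"dp":[0,0,0],"angular":[0,0,8.2]},{"dp":[0,0,0],"angular":[0,0,8.2]},{"dp":[0,0,0],"angular":[0,0,8.2]},{"dp":[0,0,0],"angular":[0,0,8.2]},{"dp":[0,0,0],"angular":[0,0,8.2]},{"dp":[0,0,0],"angular":[0,0,8.2]},{"dp":[0,0,0],"angular":[0,0,8.2]},{"dp":[0,0,0],"angular":[0,0,8.2]},{"dp":[0,0,0],"angular":[0,0,8.2]},{"dp":[0.06,0.03,0],"angular":[0,0,7.8]},{"dp":[0,0,0],"angular":[0,0,0]},{"dp":[0,0,0],"angular":[0,0,0]}]'
python3 - <<'E'
from h import *
s=sense();T=R.from_quat(s['tool_rot']).as_matrix();print('yaw',np.degrees(np.arctan2(T[1,0],T[0,0])),s['q'].round(2))
d=snap('wrist','w5');P=points(d);c0=np.array([.459,-.051])
D=P[...,:2]-c0;r=np.hypot(*np.moveaxis(D,-1,0))
m=(r<.025)&(P[...,2]>.0735)&(P[...,2]<.079);print('shoulder',m.sum(),discfit(P[m],.017))
m=(r<.012)&(P[...,2]>.1125)&(P[...,2]<.119);a=np.degrees(np.arctan2(D[...,1],D[...,0]));print(P[m].mean(0))
for k in range(-180,180,20):
    b=m&(abs((a-k+180)%360-180)<10);print(k,b.sum(),(r[b].max()*1000).round(1) if b.any() else 0,end=' | ')
# flat wall: points between shoulder and tip
m=(r<.009)&(P[...,2]>.082)&(P[...,2]<.112);print('\nside',m.sum())
if m.sum()>20: 
    q=P[m]; n=np.linalg.svd(q-q.mean(0))[2][2];print(n.round(3),np.degrees(np.arctan2(n[1],n[0])),q.mean(0).round(4))
E
```

```text
t: 11.75
tcp_pos: [0.4607, -0.0488, 0.2196]
tool_rot: [0.431, 0.902, 0.0, -0.001]
force: [0.2, 0.2, -0.2]
finger_gap: 0.652
gripper_force: 0.0
yaw 128.90919480592504 [-0.35  0.36  1.86  0.    0.93 -1.03]
shoulder 635 [ 0.4581 -0.0501  0.0167]
[ 0.45904476 -0.04897873  0.1154997 ]
-180 7 5.4 | -160 5 4.1 | -140 3 3.7 | -120 5 4.0 | -100 9 4.8 | -80 9 6.6 | -60 10 6.6 | -40 11 6.9 | -20 11 6.7 | 0 14 7.3 | 20 11 7.3 | 40 14 7.9 | 60 18 8.1 | 80 22 8.6 | 100 20 8.6 | 120 23 9.2 | 140 24 8.9 | 160 17 8.7 | 
side 94
[ 0.37  -0.929  0.014] -68.299704793638 [ 0.4557 -0.0439  0.0982]
```

```bash
python3 -m crank '[{"dp":[-0.02,-0.03,-0.7],"angular":[0,0,0]},{"dp":[0,0,-0.9],"angular":[0,0,0]},{"dp":[0,0,-0.9],"angular":[0,0,0]},{"dp":[0,0,-0.8],"angular":[0,0,0]},{"dp":[0,0,-0.4],"angular":[0,0,0]},{"dp":[0,0,-0.26],"angular":[0,0,0]},{"dp":[0,0,0],"angular":[0,0,0]},{"dp":[0,0,0],"angular":[0,0,0]}]'
python3 -m crank '[{"dp":[0,0,0],"angular":[0,0,0]},{"dp":[0,0,0],"angular":[0,0,0]},{"dp":[0,0,0],"angular":[0,0,0]},{"dp":[0,0,0],"angular":[0,0,0]},{"dp":[0,0,0],"angular":[0,0,0]},{"dp":[0,0,0],"angular":[0,0,0]},{"dp":[0,0,0],"angular":[0,0,0]},{"dp":[0,0,0],"angular":[0,0,0]},{"dp":[0,0,0],"angular":[0,0,0]},{"dp":[0,0,0],"angular":[0,0,0]}]' 1 30
```

```text
t: 12.6
tcp_pos: [0.4607, -0.0508, 0.1016]
tool_rot: [0.431, 0.902, 0.0, 0.0]
force: [-0.5, 1.0, -0.3]
finger_gap: 0.653
gripper_force: 0.0
t: 13.6
tcp_pos: [0.4616, -0.0503, 0.102]
tool_rot: [0.431, 0.902, 0.001, 0.001]
force: [2.2, 5.3, 3.7]
finger_gap: 0.138
gripper_force: 32.5
```

The opening reads about 12 mm, so the flat is felt between the pads at tool yaw 128.9°. Turning -53° brings the flat to face the index finger.

```bash
python3 -m crank '[{"dp":[0.002,-0.005,0],"angular":[0,0,-6.6]},{"dp":[0.002,-0.005,0],"angular":[0,0,-6.6]},{"dp":[0.002,-0.005,0],"angular":[0,0,-6.6]},{"dp":[0.002,-0.005,0],"angular":[0,0,-6.6]},{"dp":[0,-0.005,0],"angular":[0,0,-6.6]},{"dp":[0,-0.005,0],"angular":[0,0,-6.6]},{"dp":[0,-0.005,0],"angular":[0,0,-6.6]},{"dp":[0,-0.005,0],"angular":[0,0,-6.7]},{"dp":[0,0,0],"angular":[0,0,0]},{"dp":[0,0,0],"angular":[0,0,0]},{"dp":[0,0,0],"angular":[0,0,0]}]'
```

```text
t: 14.7
tcp_pos: [0.4618, -0.0517, 0.102]
tool_rot: [0.787, 0.617, 0.001, 0.001]
force: [3.6, 4.8, 6.2]
finger_gap: 0.134
gripper_force: 32.8
```

```bash
python3 -m crank '[{"dp":[0,0,0],"angular":[0,0,0]},{"dp":[0,0,0],"angular":[0,0,0]},{"dp":[0,0,0],"angular":[0,0,0]},{"dp":[0,0,0],"angular":[0,0,0]},{"dp":[0,0,0],"angular":[0,0,0]},{"dp":[0,0,0],"angular":[0,0,0]},{"dp":[0,0,0.5],"angular":[0,0,0]},{"dp":[0,0,0.8],"angular":[0,0,0]},{"dp":[0,0,0.8],"angular":[0,0,0]},{"dp":[0,0,0.8],"angular":[0,0,0]},{"dp":[0,0,0.8],"angular":[0,0,0]},{"dp":[0,0,0],"angular":[0,0,0]},{"dp":[0,0,0],"angular":[0,0,0]}]' 0.35
python3 - <<'E'
from h import *
d=snap('wrist','w6');P=points(d);c0=np.array([.4592,-.0508])
D=P[...,:2]-c0;r=np.hypot(*np.moveaxis(D,-1,0))
m=(r<.012)&(P[...,2]>.1125)&(P[...,2]<.119);a=np.degrees(np.arctan2(D[...,1],D[...,0]));print(P[m].mean(0),discfit(P[m],.008))
for k in range(-180,180,20):
    b=m&(abs((a-k+180)%360-180)<10);print(k,b.sum(),(r[b].max()*1000).round(1) if b.any() else 0,end=' | ')
c=np.array([.4907,.1477])
for t in('w1','w2','w3'):
    d=dict(np.load(t+'.npz'));P=points(d);H=cv2.cvtColor(d['image'],cv2.COLOR_BGR2HSV);r=np.hypot(P[...,0]-c[0],P[...,1]-c[1])
    m=(H[...,0]>=12)&(H[...,0]<=28)&(H[...,1]>100)&(r<.036)&(r>.018)&(P[...,2]>.022)
    for ce,st,b in blobs(m.astype(np.uint8),10):
        q=P[b];v=(q.max(0)+q.min(0))/2-[*c,0];w=np.median(q,0)-[*c,0];print('\n',t,len(q),np.degrees(np.arctan2(v[1],v[0])),np.degrees(np.arctan2(w[1],w[0])),w.round(4))
E
```

```text
t: 16.0
tcp_pos: [0.4605, -0.0519, 0.2125]
tool_rot: [0.788, 0.616, 0.0, 0.0]
force: [-0.9, 0.1, 0.2]
finger_gap: 0.648
gripper_force: 0.0
[ 0.46011968 -0.05017375  0.11560599] [ 0.4586 -0.0504  0.008 ]
-180 7 4.5 | -160 10 5.6 | -140 12 8.1 | -120 16 8.1 | -100 13 7.8 | -80 13 7.6 | -60 13 7.0 | -40 16 7.2 | -20 14 7.0 | 0 12 7.3 | 20 18 7.8 | 40 21 8.0 | 60 19 8.2 | 80 21 8.3 | 100 23 8.1 | 120 13 7.0 | 140 8 5.3 | 160 5 4.4 | 
 w1 100 -174.46536907569978 -166.5498509799459 [-0.0281 -0.0067  0.0336]

 w2 126 -169.90457944509328 -171.8390417323202 [-0.0275 -0.0039  0.0342]

 w3 113 -169.93418503438417 -171.80303203424256 [-0.0276 -0.004   0.0341]
```

```bash
python3 -m crank '[{"dp":[0.1,0.6,0],"angular":[0,0,-6.6]},{"dp":[0.1,0.7,0],"angular":[0,0,-6.7]},{"dp":[0.1,0.7,0],"angular":[0,0,-6.7]},{"dp":[0.1,0.7,0],"angular":[0,0,-6.7]},{"dp":[0.1,0.7,0],"angular":[0,0,-6.7]},{"dp":[0.1,0.7,0],"angular":[0,0,-6.7]},{"dp":[0.1,0.7,0],"angular":[0,0,-6.7]},{"dp":[0.1,0.7,0],"angular":[0,0,-6.7]},{"dp":[0.1,0.65,0],"angular":[0,0,-6.7]},{"dp":[0.1,0.5,0],"angular":[0,0,-6.7]},{"dp":[0,0,0],"angular":[0,0,0]},{"dp":[0,0,0],"angular":[0,0,0]}]'
python3 - <<'E'
from h import *
d=snap('wrist','w7');hubs(d);P=points(d);c=np.array([.4907,.1477])
H=cv2.cvtColor(d['image'],cv2.COLOR_BGR2HSV);r=np.hypot(P[...,0]-c[0],P[...,1]-c[1])
m=(H[...,0]>=12)&(H[...,0]<=28)&(H[...,1]>100)&(r<.036)&(r>.018)&(P[...,2]>.022)
for ce,st,b in blobs(m.astype(np.uint8),10):
    q=P[b];v=(q.max(0)+q.min(0))/2-[*c,0];w=np.median(q,0)-[*c,0];print(ce,len(q),np.degrees(np.arctan2(v[1],v[0])),np.degrees(np.arctan2(w[1],w[0])),w.round(4))
m=(abs(P[...,2]-.042)<.003)&(r<.024);v,u=np.argwhere(m).mean(0).astype(int);print(u,v)
cv2.imwrite('pics/c7.png',cv2.resize(d['image'][v-40:v+50,u-50:u+50],None,fx=6,fy=6,interpolation=cv2.INTER_CUBIC))
E
```

```text
t: 17.25
tcp_pos: [0.4897, 0.1474, 0.2111]
tool_rot: [0.997, 0.082, -0.001, 0.0]
force: [-0.5, -0.2, -0.5]
finger_gap: 0.647
gripper_force: 0.0
blue hub@rack [168. 156.] 303 [0.4939 0.2306 0.0162] [0.491  0.2382 0.0424]
red hub@rack [255. 169.] 912 [0.4907 0.1478 0.0198] [0.4914 0.1479 0.0422]
green disc [117. 134.] 896 [0.5    0.3034 0.02  ] [0.5027 0.3008 0.0185]
yellow disc [ 34. 126.] 375 [0.4898 0.3884 0.038 ] [0.4885 0.3765 0.0186]
yellow hub@rack [ 34. 126.] 1124 [0.5059 0.3807 0.0199] [0.507  0.3797 0.0425]
[256.175 194.55 ] 80 -169.43829430908588 -169.38352499997413 [-0.0277 -0.0052  0.0341]
255 170
```

View pics/c7.png

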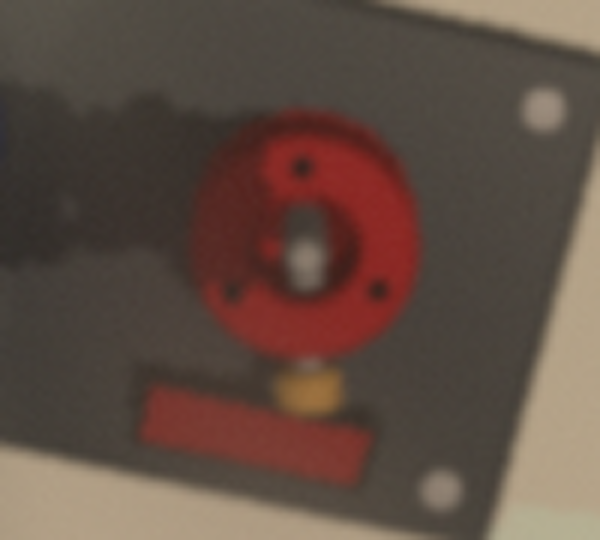

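The crop shows the red hub centred at (306,238) with its screw straight below at (310,390), so the hub yaw is about 10° and the tool is already aligned. Descending to grip.

```bash
python3 -m crank '[{"dp":[0.03,0.01,-0.7],"angular":[0,0,0.9]},{"dp":[0,0,-0.9],"angular":[0,0,0]},{"dp":[0,0,-0.9],"angular":[0,0,0]},{"dp":[0,0,-0.9],"angular":[0,0,0]},{"dp":[0,0,-0.9],"angular":[0,0,0]},{"dp":[0,0,-0.8],"angular":[0,0,0]},{"dp":[0,0,-0.5],"angular":[0,0,0]},{"dp":[0,0,-0.3],"angular":[0,0,0]},{"dp":[0,0,0],"angular":[0,0,0]},{"dp":[0,0,0],"angular":[0,0,0]}]'
python3 -m crank '[{"dp":[0,0,0],"angular":[0,0,0]},{"dp":[0,0,0],"angular":[0,0,0]},{"dp":[0,0,0],"angular":[0,0,0]},{"dp":[0,0,0],"angular":[0,0,0]},{"dp":[0,0,0],"angular":[0,0,0]},{"dp":[0,0,0],"angular":[0,0,0]}]' 1 40
```

```text
t: 18.3
tcp_pos: [0.4918, 0.1475, 0.0356]
tool_rot: [0.996, 0.088, 0.0, 0.0]
force: [-0.2, -0.0, -0.2]
finger_gap: 0.648
gripper_force: 0.0
t: 18.9
tcp_pos: [0.4922, 0.1478, 0.0365]
tool_rot: [0.996, 0.088, 0.001, 0.0]
force: [-0.4, -1.5, 6.6]
finger_gap: 0.459
gripper_force: 40.4
```

```bash
python3 -m crank '[{"dp":[0,0,0.5],"angular":[0,0,0]},{"dp":[0,0,0.8],"angular":[0,0,0]},{"dp":[0,0,0.9],"angular":[0,0,0]},{"dp":[0,0,0.9],"angular":[0,0,0]},{"dp":[0,0,0.9],"angular":[0,0,0]},{"dp":[-0.1,-0.5,0.2],"angular":[0,0,-2.4]},{"dp":[-0.1,-0.7,0],"angular":[0,0,-2.4]},{"dp":[-0.1,-0.7,0],"angular":[0,0,-2.4]},{"dp":[-0.1,-0.8,0],"angular":[0,0,-2.4]},{"dp":[-0.1,-0.8,0],"angular":[0,0,-2.4]},{"dp":[-0.1,-0.8,0],"angular":[0,0,-2.4]},{"dp":[-0.1,-0.8,0],"angular":[0,0,-2.4]},{"dp":[-0.1,-0.7,0],"angular":[0,0,-2.4]},{"dp":[-0.1,-0.5,0],"angular":[0,0,-2.4]},{"dp":[-0.1,-0.3,0],"angular":[0,0,-2.5]},{"dp":[0,0,0],"angular":[0,0,0]},{"dp":[0,0,0],"angular":[0,0,0]}]'
python3 - <<'E'
from h import *
s=sense();T=R.from_quat(s['tool_rot']).as_matrix();print('yaw',np.degrees(np.arctan2(T[1,0],T[0,0])),s['force'])
d=snap('wrist','w8');P=points(d);H=cv2.cvtColor(d['image'],cv2.COLOR_BGR2HSV);p=s['tcp_pos']
L=(P-p)@T
m=(abs(L[...,1])<.03)&(abs(L[...,0])<.045)&(mask(d,'red',100,30)>0);z=np.percentile(L[m][:,2],5);print('top L z',z)
t=m&(abs(L[...,2]-z)<.002);print('hub in tool',t.sum(),discfit(L[t],.02))
m=(H[...,0]>=12)&(H[...,0]<=28)&(H[...,1]>100)&(abs(L[...,1])<.02)&(abs(L[...,0])<.05)&(L[...,2]<.03)
print('screw',m.sum(),np.median(L[m],0).round(4))
E
```

```text
t: 20.6
tcp_pos: [0.461, -0.05, 0.161]
tool_rot: [0.993, -0.122, -0.0, -0.0]
force: [-0.0, 0.2, -1.0]
finger_gap: 0.458
gripper_force: 40.5
yaw -14.038493068053173 [-0.02049176  0.2038735  -1.01869317]
top L z -0.006712073707246594
hub in tool 3921 [-0.0012  0.0003  0.0199]
screw 643 [ 0.0079  0.0007 -0.0491]
```

```bash
python3 -m crank '[{"dp":[-0.01,-0.035,-0.4],"angular":[0,0,0]},{"dp":[0,0,-0.4],"angular":[0,0,0]},{"dp":[0,0,-0.1],"angular":[0,0,0]},{"dp":[0,0,-0.1],"angular":[0,0,0]},{"dp":[0,0,-0.06],"angular":[0,0,0]},{"dp":[0,0,-0.06],"angular":[0,0,0]},{"dp":[0,0,-0.06],"angular":[0,0,0]},{"dp":[0,0,0],"angular":[0,0,0]}]'
```

```text
t: 21.45
tcp_pos: [0.4612, -0.0512, 0.1259]
tool_rot: [0.993, -0.122, 0.0, 0.0]
force: [-0.4, 0.7, -0.6]
finger_gap: 0.458
gripper_force: 40.5
```

```bash
python3 -m crank '[{"dp":[0,0,-0.14],"angular":[0,0,0]},{"dp":[0,0,-0.14],"angular":[0,0,0]},{"dp":[0,0,-0.14],"angular":[0,0,0]},{"dp":[0,0,-0.14],"angular":[0,0,0]},{"dp":[0,0,-0.14],"angular":[0,0,0]},{"dp":[0,0,-0.14],"angular":[0,0,0]},{"dp":[0,0,-0.08],"angular":[0,0,0]},{"dp":[0,0,0],"angular":[0,0,0]}]'
```

```text
t: 22.25
tcp_pos: [0.461, -0.0511, 0.0979]
tool_rot: [0.993, -0.122, -0.0, -0.0]
force: [0.2, 0.6, 0.0]
finger_gap: 0.458
gripper_force: 40.5
```

```bash
python3 -m crank '[{"dp":[0,0,-0.04],"angular":[0,0,0]},{"dp":[0,0,-0.04],"angular":[0,0,0]},{"dp":[0,0,-0.04],"angular":[0,0,0]},{"dp":[0,0,0],"angular":[0,0,0]},{"dp":[0,0,0],"angular":[0,0,0]}]'
```

```text
t: 22.75
tcp_pos: [0.4613, -0.0512, 0.0947]
tool_rot: [0.993, -0.122, 0.0, 0.0]
force: [-0.5, -0.1, -0.1]
finger_gap: 0.457
gripper_force: 40.5
```

```bash
python3 -m crank '[{"dp":[0,0,-0.04],"angular":[0,0,0]},{"dp":[0,0,-0.04],"angular":[0,0,0]},{"dp":[0,0,0],"angular":[0,0,0]},{"dp":[0,0,0],"angular":[0,0,0]}]'
```

```text
t: 23.15
tcp_pos: [0.4614, -0.0512, 0.0943]
tool_rot: [0.993, -0.122, 0.001, 0.0]
force: [-3.3, 0.3, 18.0]
finger_gap: 0.459
gripper_force: 42.1
```

Contact with 18 N at about the expected height. I'll ease off slightly and check with the camera.

```bash
python3 -m crank '[{"dp":[0,0,0.015],"angular":[0,0,0]},{"dp":[0,0,0],"angular":[0,0,0]},{"dp":[0,0,0],"angular":[0,0,0]},{"dp":[0,0,0],"angular":[0,0,0]}]'
python3 - <<'E'
from h import *
s=sense();print(s['force'].round(1),s['ft_torque'].round(2));T=R.from_quat(s['tool_rot']).as_matrix()
d=snap('wrist','w9');P=points(d);c=np.array([.459,-.051]);r=np.hypot(P[...,0]-c[0],P[...,1]-c[1])
m=(mask(d,'red',100,30)>0)&(r<.03)&(P[...,2]>.09);z=np.percentile(P[m][:,2],[50,90]);print('hub top',z)
t=m&(abs(P[...,2]-.1)<.002);print(t.sum(),discfit(P[t],.02)); q=P[t];A=np.c_[q[:,:2]-q[:,:2].mean(0),np.ones(len(q))];print('slope',np.linalg.lstsq(A,q[:,2],rcond=None)[0])
m=(r<.008)&(P[...,2]>.11);print('tip',m.sum(),P[m].mean(0),discfit(P[m],.007) if m.sum()>20 else '')
d=snap('scene');hubs(d)
x=dict(np.load('w9.npz'))['image'];cv2.imwrite('pics/c9.png',x[100:384,120:400])
E
```

```text
t: 23.55
tcp_pos: [0.4614, -0.0512, 0.0943]
tool_rot: [0.993, -0.122, 0.001, 0.0]
force: [-2.6, 0.7, 13.7]
finger_gap: 0.456
gripper_force: 41.7
[-2.6  0.7 13.7] [0.08 0.4  0.03]
hub top [0.10018574 0.10104789]
3545 [ 0.4602 -0.0513  0.0199]
slope [-0.0088917   0.0033982   0.10024947]
tip 1026 [ 0.46126833 -0.05155183  0.11543047] [ 0.4591 -0.0511  0.0078]
```

View pics/c9.png

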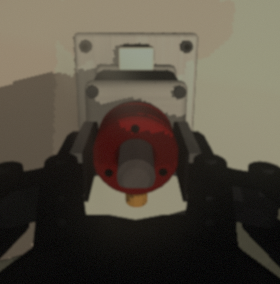

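The view shows the red hub level around the shaft at (137,150), with its top at 100 mm, so it is home. The screw is at (137,200), in line with the index finger, and the push is 13.7 N. Handing in.

```bash
python3 -c "
from station import order
print(order.sign_off())"
```

```text
the job is handed in; nothing more can be done
None
```

The job is handed in, though no verdict was shown: the blue hub is on its peg, the shaft's flat faces the index finger, and the red hub is home on the shoulder, screw on the flat, gripped at 42 N and pressed down with about 14 N.

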